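# Line up the quarter-turn fastener and hold the access panel shut

## Robot

A 7-joint arm with a two-finger parallel gripper is mounted at the origin on a cart in front of the work surface, level with it; the furniture and walls round the work are solid. World frame = base frame: x ahead of the robot, y to its left, z up, the work surface at z = 0. Lengths are in m, angles in rad, forces in N, time in s.
With the tool pointing down it reaches from about 0.4 to 0.85 m from the base axis. Payload 4.5 kg.
Tool frame: the origin (TCP) lies midway between the tips of the shut fingers; the grasp point (between the pads) lies 19 mm behind it; z points along the fingers, y is the direction in which the jaws open and shut (so a half turn about z gives the same grasp; the last joint's range is limited). The gripper opens to 88 mm and grips with 3 to 60 N. Pads are 18 mm wide; open, the fingers measure 123 mm over their backs; the gripper's body (75 mm by 187 mm) begins 45 mm behind the grasp point.
Start: joints at [0.034, 0.689, -0.195, 1.565, 0.157, 0.902, -0.215], TCP at [0.625, 0, 0.239] pointing down, gripper open.
Joint ranges: [-3.01, 3.01], [-0.46, 2.08], [-1.47, 1.51], [0.13, 2.56], [-1, 4.14], [0.04, 2.09], [-2.66, 2.66]. Speed limits (rad/s): [2.57, 2.57, 3.14, 3.14, 3.14, 3.14, 3.14].

## Interface

Orientations are given as a unit quaternion [x, y, z, w].
In Python, from plant import r gives the robot as it stands. The module is installed in compiled form; this text tells all that it offers.
- The arm moves only by the tool carry_out, never from a script. Its argument "commands" is a list of rows, each a list of 6 numbers: the shift along the tool's x, y, z in m, then the turn, a rotation vector about the tool's x, y, z in degrees. In form: [[dx, dy, dz, wx, wy, wz], ...]. A call has 1 to 12 rows; each row is the pose to reach, as a shift and turn from the pose commanded when the call began, along the tool's axes at that moment; what a row does not reach only later rows make up. A row lasts 1/10 s, in which the tool goes at most 50 mm and 8.59 degrees, less where a joint would pass 70% of its speed; a pose out of reach is approached as far as the arm can. A call with a gripper value outside its range is refused whole. "fingers" is the closure in counts, from 0 (fully open) to 255 (shut), set as the call begins (left out, the last holds). The fingers move at their own pace and stop on an object; "grip_force" is the grip in N (left out, the last holds). Time passes only in rows, so rows that repeat a pose let the fingers close. It gives the time, the measured TCP pose, the force and the opening at its end, in the units of the state.
- r.get_state(): the state, without advancing time (a new reading comes with each control period).
- r.snapshot(name): name is "scene" or "top" or "wrist"; returns a dict with "img" (384x512x3 uint8, blue, green, red), "intrinsics" (3x3 intrinsics, pixels), "extrinsics" (4x4, takes a point from camera to world coordinates); the wrist camera has in their place "tool_from_camera" (4x4, takes a point from camera to tool coordinates, whose origin is the TCP and whose axes are the flange's). Camera axes: x right, y down, z forward; pixel columns grow to the right and rows downward; lengths in m; the calibration is good to about 2 mm. A picture is of the moment at which its call begins: read the wrist's pose just before it. There is no depth.
- r.finish_job(): hands the job in, once; it reports no verdict.
Trained networks look in a picture, given as the dict that the camera call returned (one of the last four; its "shot" number tells which), for a name from the list of things; names that differ only in an ending like _2 or _b are one class to them, and where a whole thing is asked for, a point or a joint stands for the part that bears it (a point fixed in the world has none). Each returns a list of dicts, best first, with "p" (0 to 1); they miss things now and then, are a little off and sometimes report something else, mostly with a low value. They report only what shows in the picture. A call takes as long as a camera call. They do not tell look-alikes from the thing itself.
- r.spot_in(picture, label): "xyz" ([x, y, z] in m, in world coordinates, good to about 4 mm: the middle of the surface that is visible of it).
- r.spot_point(picture, label): "xyz" ([x, y, z] in m, in world coordinates, good to about 4 mm: a listed point, or the origin of a listed thing).
The state is a dict: "clock": time; "q": joint angles; "qd": joint speeds; "joint_torque": joint torques, N m; "tool_pos": TCP position; "eef_rot": TCP orientation; "contact_force": force on the tool from outside, world axes, zero at the start; "moment": the same for the moment, N m; "opening": opening from 0.0 (shut) to 1.0 (fully open).
Only numpy, scipy, OpenCV 4.12 (cv2) and the standard library are available. Lean on these libraries where they do the work, as an engineer would, in place of code of your own. Each camera call takes 0.05 s, during which the arm holds its last target.

## Task

Take the lens tube off the instrument's access panel and stand it upright on the bench, clear of the instrument. Then turn the panel's quarter-turn fastener until its slot lines up with the two index notches on the panel, and only then press the panel fully down against its frame with the gripper's fingers. Finish while holding it pressed down (do not let go), and leave the other things on the bench alone.

Things in the scene. Friction and masses are not known exactly. Their poses are not given: they have to be found in the camera images.
- enclosure: Fixed grey instrument enclosure, 176 (x) x 206 (y) x 56 mm high. Origin: centre of its underside, on the bench; z up; its front, -x (two sockets sticking out 10 mm, vent slots), faces the robot within 0.3 rad. Its top is the frame on which the panel closes. Bench always empty, for setting things down: x 0.44 to 0.50, y 0.12 to 0.24 in the world frame.
- panel (a joint): Access panel on the enclosure, level aluminium plate 146 (x) x 176 (y) x 4 mm, moving straight up and down. Value in m, how far it is pressed down: 0 proud on its springy gasket (top 66 mm above the bench), 0.006 fully down, hard stop. The gasket pushes back 5 N at 0, 10 N at 0.006; released, it rises again. With the fastener out of line a lug keeps it from going down.
- panel_press (a point): Point on the panel's top face, on its middle line, 48 mm to the enclosure's front (-x) side of the fastener axis: bare flat metal, a good place to press down on. Axes as the enclosure's.
- fastener (a joint): Quarter-turn fastener in the panel's centre. Value in rad: angle of its bar from the line of the two index notches (dark marks on the panel, 21 to 37 mm from the axis, along the enclosure's y): 0 in line, positive anticlockwise from above. Starts at 0.75 to 1.45. No stop at 0 (goes on to -0.7); stays where left (0.06 Nm friction). Within 0.15 of 0 its lug fits and the panel can go down.
- fastener_grip (a point): Top centre of the fastener's dark metal grip bar, on its axis, 28 mm above the panel's top. The bar is 36 mm long (this frame's y; the light slot line on its top runs that way), 10 mm thick (x) and can be pinched across its thickness down to 22 mm below this point; under it is a round flange, 34 mm across, 4 mm high. The frame turns with the fastener.
- lens_tube: Loose black open tube, 31 mm across, 33 mm high, about 60 g, standing upright on the panel close to the fastener (40 to 55 mm from its axis, at the enclosure's +y side), in the fingers' way. Origin: centre of its underside; z along its axis. The black post holder (50 mm high, side screw) and the lying torch look similar but are not it.
- hex_driver: Bystander, loose: screwdriver 179 mm long, lying lengthwise (away from the robot) on the left part of the bench. Origin mid-length, on the bench.
- post_holder: Bystander, loose: black post holder 25 x 38 x 50 mm standing beyond and to the left of the toggle fixture. Origin under its centre.
- mirror_mount: Bystander, loose: black square mirror mount 51 x 48 x 48 mm standing behind the enclosure's left end. Origin under its centre.
- petri_dish: Bystander, loose: clear dish 64 mm across, 14 mm high, right of the enclosure. Origin under its centre.
- slide_box: Bystander, loose: small brown carton 32 x 81 x 32 mm, right of the enclosure and nearer the robot. Origin under its centre.
Things that resemble listed ones, but are neither listed nor needed, are in the scene too. Several things have the shape of the lens_tube; the one meant has the colours described above.

How it is judged:
On the way, in this order (a step that is already met when the one before it is completed fails the run):
1. the lens tube stands upright on the bench, off the instrument and let go (height (world z) of lens_tube below 0.006 m and angle between lens_tube's own z axis and vertical below 0.12 rad and linear speed of lens_tube below 0.02 m/s and contact force between lens_tube and the arm below 0.1 N and contact force between lens_tube and the fingers below 0.1 N and contact force between lens_tube and enclosure below 0.1 N), for 0.2 s.
2. the fastener is turned in line with the notches (value of joint fastener between -0.18 and 0.18 rad), for 0.05 s.
3. the panel is pressed fully down by the fingers (value of joint panel above 0.0045 m and contact force between the fingers and enclosure above 4 N), for 0.2 s.
At the end, for the whole second after the job is handed in: The panel is held down by the fingers (at least 4.5 of its 6 mm, fingers pressing on it or its fastener with more than 4 N), the fastener is within 0.18 rad of the notches, and the lens tube stands upright (within 0.12 rad) and still on the bench, touching neither the instrument nor the robot (all of step 1 and all of step 2 and all of step 3); the arm keeps its last pose, push and grip.
It fails at once if a bystander is shifted by more than 30 mm (distance of any of hex_driver, post_holder, mirror_mount, petri_dish, slide_box from where it was at the start of the episode above 0.03 m).
It fails at once if the lens tube is tipped over (angle between lens_tube's own z axis and vertical above 0.9 rad).
It also fails if it takes over 54 s, if anything falls off the work surface, if the arm or the gripper's body presses on something with over 40 N, if the wrist force passes 120 N, or if a joint passes its speed limit or range.

## Working session

There is one attempt and no reset: what is moved stays moved. The work goes in short steps, Python scripts to look and compute and a tool call to move; the robot and the scene stay as the last step left them, time stands still between calls to the robot, and variables do not carry over. Pictures are saved under pics/ and viewed, and the job is handed in when it is done.

Besides the shell and the picture viewer there is one more tool, called after ">>>" as name(argument=value, ...), one argument or row to a line, values as JSON. carry_out: Moves the arm, as the interface text tells. Its arguments: {"type":"object","properties":{"commands":{"type":"array","items":{"type":"array","items":{"type":"number"}}},"fingers":{"type":"number"},"grip_force":{"type":"number"}},"required":["commands"]}

```bash
mkdir -p pics
cat > h.py <<'E'
import numpy as np, cv2
from plant import r
from scipy.spatial.transform import Rotation as R
def save(s,n): cv2.imwrite('pics/'+n+'.png',s['img'])
def T(st):
    M=np.eye(4);M[:3,:3]=R.from_quat(st['eef_rot']).as_matrix();M[:3,3]=st['tool_pos'];return M
def ext(s,st): return np.array(s['extrinsics']) if 'extrinsics' in s else T(st)@np.array(s['tool_from_camera'])
def ray(s,E,u,v,z):
    K=np.array(s['intrinsics']);d=E[:3,:3]@np.linalg.inv(K)@[u,v,1];o=E[:3,3];return o+d*(z-o[2])/d[2]
def proj(s,E,p):
    c=np.linalg.inv(E)@np.r_[p,1];k=np.array(s['intrinsics'])@c[:3];return k[:2]/k[2]
E
python3 - <<'E'
from h import *
np.set_printoptions(precision=4,suppress=True)
st=r.get_state();print(st['clock'],st['tool_pos'],st['eef_rot'],st['contact_force'],st['opening']);print(T(st))
for n in ['top','wrist','scene']:
    s=r.snapshot(n);save(s,n+'0')
    for l in ['enclosure','panel_press','fastener_grip','lens_tube']:
        print(n,l,[(np.round(d['xyz'],4),round(d['p'],2)) for d in r.spot_point(s,l)][:4])
    if n=='wrist': print(s['tool_from_camera'],s['intrinsics'])
E
```

```text
0.0 [ 0.6244 -0.0001  0.2379] [ 0.7071  0.7071 -0.0007 -0.0006] [0.7325 0.2969 0.4728] 1.0011996725787309
[[-0.      1.     -0.0018  0.6244]
 [ 1.      0.     -0.0002 -0.0001]
 [-0.0002 -0.0018 -1.      0.2379]
 [ 0.      0.      0.      1.    ]]
top enclosure [(array([ 0.5277, -0.1984, -0.0003]), 0.72)]
top panel_press [(array([ 0.4855, -0.2004,  0.0625]), 0.67)]
top fastener_grip [(array([ 0.5314, -0.2023,  0.0938]), 0.39)]
top lens_tube [(array([ 0.3893, -0.1633,  0.0001]), 0.66), (array([ 0.5189, -0.1608,  0.0692]), 0.62)]
wrist enclosure [(array([ 0.5287, -0.1999,  0.0028]), 0.7)]
wrist panel_press [(array([ 0.4806, -0.2016,  0.0687]), 0.74)]
wrist fastener_grip [(array([ 0.5239, -0.201 ,  0.0929]), 0.69)]
wrist lens_tube [(array([ 0.5593, -0.0485,  0.0068]), 0.71), (array([ 0.4905, -0.0579,  0.0051]), 0.66), (array([ 0.5255, -0.1546,  0.0684]), 0.62), (array([ 0.3876, -0.1638,  0.0028]), 0.56)]
[[-0.0004 -0.964  -0.266   0.0683]
 [ 1.     -0.0004  0.0001 -0.0003]
 [-0.0002 -0.266   0.964  -0.1459]
 [ 0.      0.      0.      1.    ]] [[317.994    0.     252.0156]
 [  0.     317.994  191.0904]
 [  0.       0.       1.    ]]
scene enclosure [(array([ 0.5286, -0.204 , -0.0018]), 0.68)]
scene panel_press [(array([ 0.482 , -0.2035,  0.0621]), 0.77)]
scene fastener_grip [(array([ 0.5267, -0.2012,  0.0975]), 0.41)]
scene lens_tube [(array([ 0.4865, -0.0504, -0.0002]), 0.69), (array([ 0.3872, -0.1622,  0.002 ]), 0.69), (array([ 0.562 , -0.0487,  0.0057]), 0.68), (array([ 0.5225, -0.1552,  0.0682]), 0.62)]
```

View pics/top0.png

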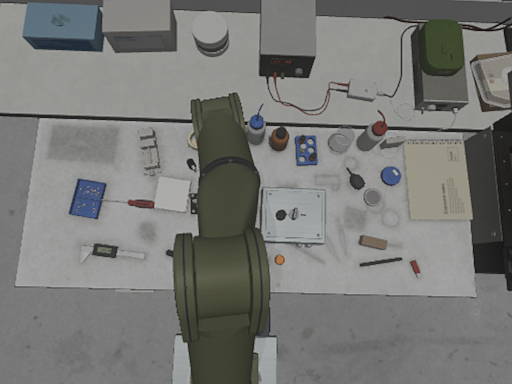

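View pics/wrist0.png

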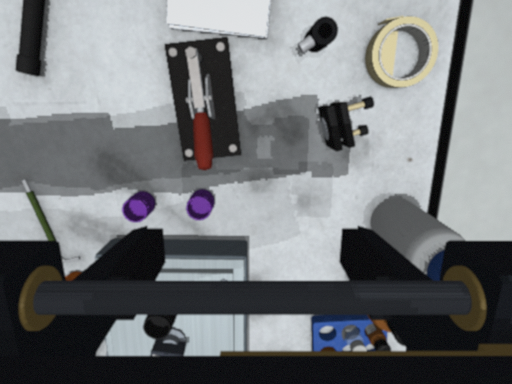

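View pics/scene0.png

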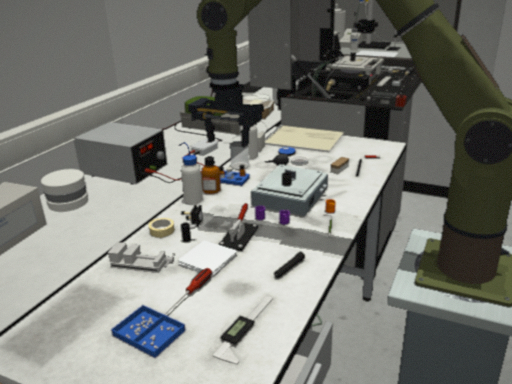

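>>> carry_out(
  commands=[
    [-0.05, -0.025, 0, 0, 0, 0],
    [-0.1, -0.05, 0, 0, 0, 0],
    [-0.15, -0.075, 0, 0, 0, 0],
    [-0.18, -0.1, 0, 0, 0, 0],
    [-0.18, -0.1, 0, 0, 0, 0],
    [-0.18, -0.1, 0, 0, 0, 0],
  ],
  fingers=0,
)

```text
clock: 1.35
tool_pos: [0.5241, -0.182, 0.2389]
eef_rot: [0.709, 0.706, -0.0, 0.0]
contact_force: [0.7, 0.4, -0.1]
opening: 0.999
```

Run:
```python
from h import *
np.set_printoptions(precision=4,suppress=True)
st=r.get_state();print(st['clock'],st['tool_pos'],st['eef_rot'],st['q'])
s=r.snapshot('wrist');save(s,'wrist1')
for l in ['enclosure','panel_press','fastener_grip','lens_tube']:
    print(l,[(np.round(d['xyz'],4),round(d['p'],2)) for d in r.spot_point(s,l)][:4])
```

```text
1.35 [ 0.5241 -0.182   0.2389] [ 0.7086  0.7057 -0.0003  0.0002] [ 0.3846  0.5979 -0.2199  1.7793  0.1759  0.7835  0.0726]
enclosure [(array([ 0.5312, -0.2027,  0.0003]), 0.98)]
panel_press [(array([ 0.485 , -0.2034,  0.0692]), 0.91)]
fastener_grip [(array([ 0.5268, -0.2025,  0.095 ]), 0.57)]
lens_tube [(array([ 0.5583, -0.0491,  0.0027]), 0.96), (array([ 0.3878, -0.1641,  0.0017]), 0.95), (array([ 0.4892, -0.0555,  0.0004]), 0.56)]
```

View pics/wrist1.png

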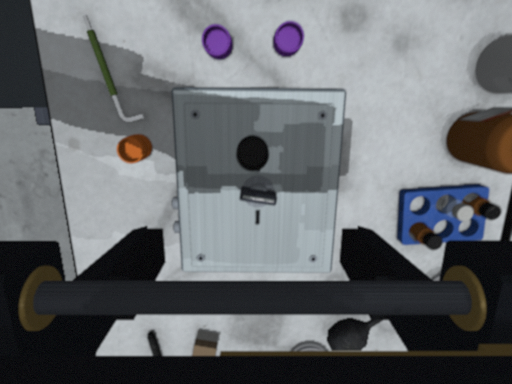

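Run:
```python
from h import *
np.set_printoptions(precision=4,suppress=True)
st=r.get_state();s=r.snapshot('wrist');E=ext(s,st)
im=s['img'];cv2.imwrite('pics/z1.png',cv2.resize(im[80:280,165:360],None,fx=3,fy=3,interpolation=cv2.INTER_CUBIC)[:600])
m=(im[130:175,230:275].max(2)<45).astype(np.uint8)
n,l,stt,c=cv2.connectedComponentsWithStats(m);i=1+np.argmax(stt[1:,4]);u,v=c[i]+[230,130];print(stt[i],u,v,'top',ray(s,E,u,v,0.099),'mid',ray(s,E,u,v,.09))
# expected outline circles
print(E[:3,3])
for z in(.066,.099): print(z,proj(s,E,[0.523,-.157,z]))
for q in [(175,90),(346,90),(333,271),(183,271)]: print(ray(s,E,*q,0.062))
for q in [(194.5,114.5),(322.5,115),(313,258.5),(200.5,257.5)]: print('screw',ray(s,E,*q,0.066))
for q in [(257.5,210),(257.5,224)]: print('notch',ray(s,E,*q,.066))
```

```text
[  4  11  31  34 867] 249.21107266435985 157.97347174163784 top [ 0.5235 -0.157   0.099 ] mid [ 0.5235 -0.1585  0.09  ]
[ 0.5256 -0.1096  0.3847]
0.066 [248.9323 152.5408]
0.099 [248.6351 157.9349]
[ 0.4514 -0.0971  0.062 ]
[ 0.6169 -0.0965  0.062 ]
[ 0.6181 -0.2918  0.062 ]
[ 0.4485 -0.2922  0.062 ]
screw [ 0.4699 -0.1199  0.066 ]
screw [ 0.5947 -0.12    0.066 ]
screw [ 0.5938 -0.2742  0.066 ]
screw [ 0.4697 -0.2733  0.066 ]
notch [ 0.5321 -0.2179  0.066 ]
notch [ 0.5322 -0.2337  0.066 ]
```

View pics/z1.png

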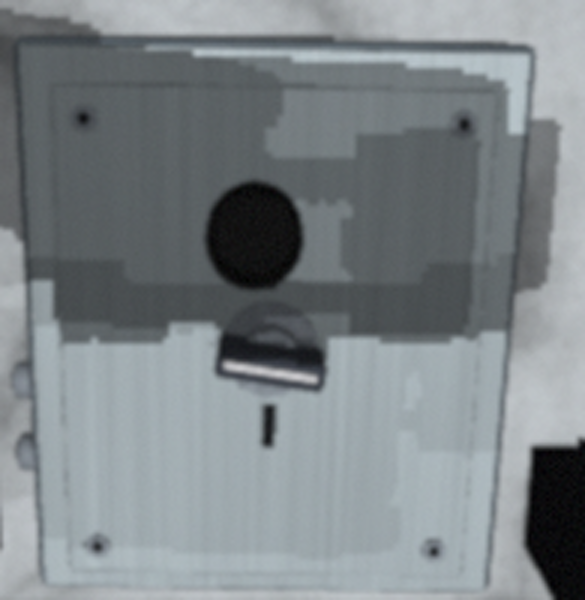

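>>> carry_out(
  commands=[
    [0.025, -0.001, 0.04, 0, 0, 0],
    [0.025, -0.001, 0.09, 0, 0, 0],
    [0.025, -0.001, 0.13, 0, 0, 0],
    [0.025, -0.001, 0.15, 0, 0, 0],
    [0.025, -0.001, 0.16, 0, 0, 0],
    [0.025, -0.001, 0.167, 0, 0, 0],
    [0.025, -0.001, 0.167, 0, 0, 0],
    [0.025, -0.001, 0.167, 0, 0, 0],
  ],
)

```text
clock: 2.45
tool_pos: [0.5249, -0.1551, 0.0727]
eef_rot: [0.707, 0.707, 0.001, 0.001]
contact_force: [0.1, -0.1, -1.0]
opening: 0.998
```

>>> carry_out(
  commands=[
    [0, 0, 0, 0, 0, 0],
    [0, 0, 0, 0, 0, 0],
    [0, 0, 0, 0, 0, 0],
    [0, 0, 0, 0, 0, 0],
    [0, 0, 0, 0, 0, 0],
    [0, 0, 0, 0, 0, 0],
    [0, 0, 0, 0, 0, 0],
    [0, 0, 0, 0, 0, 0],
  ],
  fingers=255,
  grip_force=12,
)

```text
clock: 3.25
tool_pos: [0.524, -0.155, 0.0717]
eef_rot: [0.707, 0.707, 0.0, -0.0]
contact_force: [0.1, -0.1, -0.2]
opening: 0.334
```

>>> carry_out(
  commands=[
    [0, 0, -0.02, 0, 0, 0],
    [0, 0, -0.05, 0, 0, 0],
    [0, 0, -0.1, 0, 0, 0],
    [0, 0, -0.12, 0, 0, 0],
    [0.04, -0.01, -0.12, 0, 0, 0],
    [0.08, -0.02, -0.12, 0, 0, 0],
    [0.12, -0.03, -0.12, 0, 0, 0],
    [0.16, -0.04, -0.12, 0, 0, 0],
    [0.2, -0.05, -0.12, 0, 0, 0],
    [0.24, -0.055, -0.12, 0, 0, 0],
    [0.28, -0.055, -0.12, 0, 0, 0],
    [0.31, -0.055, -0.12, 0, 0, 0],
  ],
)

```text
clock: 4.45
tool_pos: [0.4684, 0.158, 0.1918]
eef_rot: [0.706, 0.708, 0.0, -0.0]
contact_force: [1.4, 0.7, -0.2]
opening: 0.34
```

>>> carry_out(
  commands=[
    [0.02, 0, 0, 0, 0, 0],
    [0.025, 0, 0.05, 0, 0, 0],
    [0.025, 0, 0.1, 0, 0, 0],
    [0.025, 0, 0.14, 0, 0, 0],
    [0.025, 0, 0.16, 0, 0, 0],
    [0.025, 0, 0.16, 0, 0, 0],
  ],
)

```text
clock: 5.05
tool_pos: [0.4672, 0.1794, 0.0292]
eef_rot: [0.707, 0.707, -0.003, -0.001]
contact_force: [-0.5, -1.0, -0.2]
opening: 0.337
```

Run:
```python
from h import *
st=r.get_state();print(st['clock'],st['tool_pos'],st['eef_rot'],st['contact_force'],st['opening'])
s=r.snapshot('wrist');save(s,'wrist2')
```

```text
5.05 [0.46718252 0.17943522 0.02916809] [ 0.70687393  0.70733435 -0.00256967 -0.00086585] [-0.54543911 -1.0064302  -0.19549063] 0.33663727863974846
```

View pics/wrist2.png

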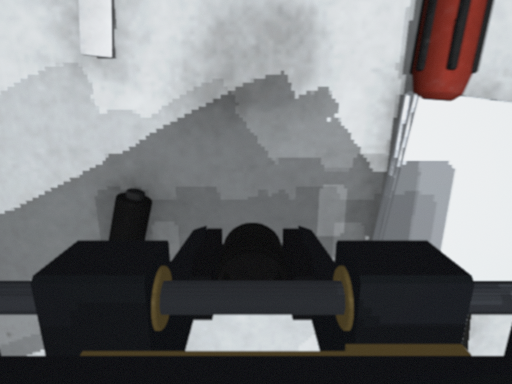

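>>> carry_out(
  commands=[
    [0, 0, 0.01, 0, 0, 0],
    [0, 0, 0.016, 0, 0, 0],
    [0, 0, 0.02, 0, 0, 0],
    [0, 0, 0.021, 0, 0, 0],
    [0, 0, 0.021, 0, 0, 0],
  ],
)

```text
clock: 5.6
tool_pos: [0.4692, 0.1801, 0.0109]
eef_rot: [0.707, 0.707, 0.0, 0.0]
contact_force: [0.2, 0.0, -0.1]
opening: 0.337
```

>>> carry_out(
  commands=[
    [0, 0, 0.002, 0, 0, 0],
    [0, 0, 0.003, 0, 0, 0],
    [0, 0, 0.004, 0, 0, 0],
    [0, 0, 0.004, 0, 0, 0],
  ],
)

```text
clock: 6.0
tool_pos: [0.469, 0.18, 0.0067]
eef_rot: [0.707, 0.707, -0.0, -0.0]
contact_force: [0.4, -0.2, -1.1]
opening: 0.336
```

>>> carry_out(
  commands=[
    [0, 0, 0.001, 0, 0, 0],
    [0, 0, 0.001, 0, 0, 0],
  ],
)

```text
clock: 6.2
tool_pos: [0.4691, 0.18, 0.0057]
eef_rot: [0.707, 0.707, 0.0, 0.0]
contact_force: [0.2, -0.1, 0.0]
opening: 0.337
```

>>> carry_out(
  commands=[
    [0, 0, 0, 0, 0, 0],
    [0, 0, 0, 0, 0, 0],
    [0, 0, 0, 0, 0, 0],
    [0, 0, 0, 0, 0, 0],
    [0, 0, 0, 0, 0, 0],
  ],
  fingers=115,
)

```text
clock: 6.7
tool_pos: [0.469, 0.18, 0.0058]
eef_rot: [0.707, 0.707, 0.0, 0.0]
contact_force: [0.1, 0.5, -0.8]
opening: 0.549
```

>>> carry_out(
  commands=[
    [0, 0, -0.02, 0, 0, 0],
    [0, 0, -0.05, 0, 0, 0],
    [0, 0, -0.1, 0, 0, 0],
    [0, 0, -0.15, 0, 0, 0],
    [0, 0, -0.17, 0, 0, 0],
    [0, 0, -0.17, 0, 0, 0],
  ],
)

```text
clock: 7.3
tool_pos: [0.4708, 0.1807, 0.1788]
eef_rot: [0.707, 0.707, 0.003, 0.001]
contact_force: [0.8, 1.0, -0.5]
opening: 0.55
```

Run:
```python
from h import *
st=r.get_state();print(st['clock'],st['tool_pos'],st['eef_rot'],st['q'],st['opening'])
s=r.snapshot('wrist');save(s,'wrist3')
print([(np.round(d['xyz'],4),round(d['p'],2)) for d in r.spot_point(s,'lens_tube')][:4])
```

```text
7.3 [0.47083754 0.18073391 0.17882035] [0.70722543 0.70697979 0.00321569 0.00119017] [-0.37760872  0.62395256 -0.1279761   1.99498231  0.15013652  0.52456834
 -0.61169245] 0.5498298063959925
[(array([ 0.474 ,  0.1779, -0.0027]), 0.65), (array([ 0.5591, -0.0515,  0.0035]), 0.64), (array([ 0.4897, -0.0559,  0.006 ]), 0.62)]
```

View pics/wrist3.png

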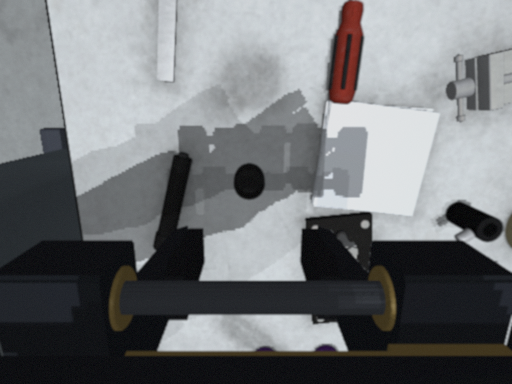

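>>> carry_out(
  commands=[
    [-0.045, 0.01, -0.02, 0, 0, 0],
    [-0.09, 0.02, -0.04, 0, 0, 0],
    [-0.135, 0.03, -0.04, 0, 0, 0],
    [-0.18, 0.04, -0.04, 0, 0, 0],
    [-0.225, 0.05, -0.03, 0, 0, 0],
    [-0.27, 0.06, -0.02, 0, 0, 0],
    [-0.315, 0.06, -0.02, 0, 0, 0],
    [-0.35, 0.06, -0.02, 0, 0, 0],
    [-0.35, 0.06, -0.02, 0, 0, 0],
    [-0.35, 0.06, -0.02, 0, 0, 0],
    [-0.35, 0.06, -0.02, 0, 0, 0],
  ],
)

```text
clock: 8.5
tool_pos: [0.5287, -0.1679, 0.1946]
eef_rot: [0.706, 0.708, 0.0, -0.001]
contact_force: [0.4, 0.3, -0.3]
opening: 0.55
```

Run:
```python
from h import *
np.set_printoptions(precision=4,suppress=True)
st=r.get_state();print(st['clock'],st['tool_pos'],st['eef_rot'],st['q'][6])
s=r.snapshot('wrist');E=ext(s,st);save(s,'wrist4')
for c in [(.532,-.197)]:
    for z in (.066,.094): print(proj(s,E,[*c,z]))
u,v=proj(s,E,[.532,-.197,.08]).astype(int)
print(u,v);x0,y0=u-60,v-60
cv2.imwrite('pics/z4.png',cv2.resize(s['img'][y0:v+60,x0:u+60],None,fx=5,fy=5,interpolation=cv2.INTER_CUBIC));print(x0,y0)
for l in ['fastener_grip','panel_press','enclosure']: print([(np.round(d['xyz'],4),round(d['p'],2)) for d in r.spot_point(s,l)][:4])
```

```text
8.5 [ 0.5287 -0.1679  0.1946] [ 0.7062  0.708   0.     -0.0014] 0.0280131501786027
[256.1611 214.2491]
[256.5289 225.5471]
256 219
196 159
[(array([ 0.5266, -0.2005,  0.0918]), 0.82)]
[(array([ 0.4807, -0.2001,  0.0644]), 0.94)]
[(array([ 0.5313, -0.2036, -0.0012]), 0.95)]
```

View pics/wrist4.png

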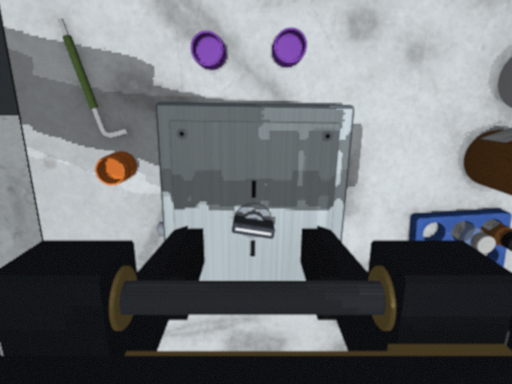

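View pics/z4.png

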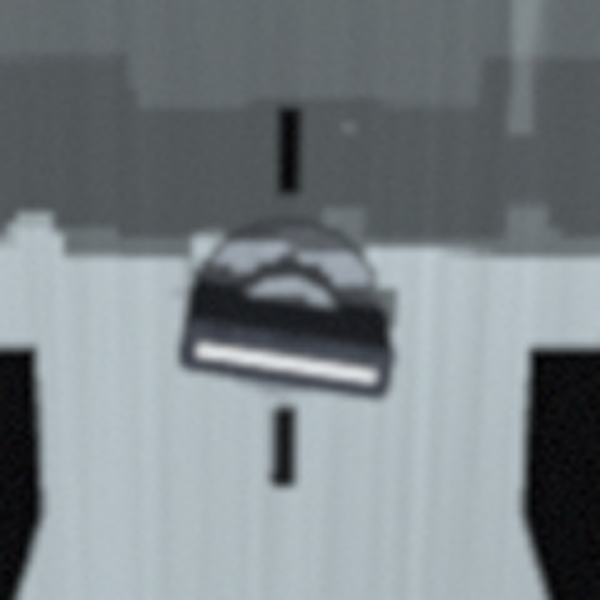

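Run:
```python
from h import *
np.set_printoptions(precision=4,suppress=True)
st=r.get_state()
s=r.snapshot('wrist');E=ext(s,st)
f=lambda p,z: ray(s,E,196+p[0]/5-.4,159+p[1]/5-.4,z)
N=[f(p,.066) for p in [(290,108),(288.5,192),(285,407),(283,487)]]
S=[f(p,.094) for p in [(195,349),(378,376)]]
print(N,S,np.mean(N,0),np.mean(S,0))
d=N[0]-N[3];a=np.arctan2(d[1],d[0]);e=S[0]-S[1];b=np.arctan2(e[1],e[0]);print(np.degrees([a,b,b-a]), b-a)
```

```text
[array([ 0.5303, -0.166 ,  0.066 ]), array([ 0.5301, -0.1816,  0.066 ]), array([ 0.5295, -0.2237,  0.066 ]), array([ 0.5292, -0.2402,  0.066 ])] [array([ 0.5144, -0.2007,  0.094 ]), array([ 0.545 , -0.2055,  0.094 ])] [ 0.5298 -0.2029  0.066 ] [ 0.5297 -0.2031  0.094 ]
[ 89.1645 171.1111  81.9467] 1.4302390698445
```

>>> carry_out(
  commands=[
    [-0.035, 0.001, 0, 0, 0, -8],
    [-0.035, 0.001, 0, 0, 0, -16],
    [-0.035, 0.001, 0, 0, 0, -24],
    [-0.035, 0.001, 0, 0, 0, -32],
    [-0.035, 0.001, 0, 0, 0, -40],
    [-0.035, 0.001, 0, 0, 0, -48],
    [-0.035, 0.001, 0, 0, 0, -56],
    [-0.035, 0.001, 0, 0, 0, -64],
    [-0.035, 0.001, 0, 0, 0, -72],
    [-0.035, 0.001, 0, 0, 0, -81],
    [-0.035, 0.001, 0, 0, 0, -81],
    [-0.035, 0.001, 0, 0, 0, -81],
  ],
)

```text
clock: 9.95
tool_pos: [0.53, -0.2047, 0.1957]
eef_rot: [0.08, 0.997, 0.0, 0.0]
contact_force: [-0.8, 0.2, 0.1]
opening: 0.548
```

Run:
```python
from h import *
np.set_printoptions(precision=4,suppress=True)
st=r.get_state();print(st['clock'],st['tool_pos'],st['q'])
s=r.snapshot('wrist');E=ext(s,st);save(s,'wrist5');print(T(st))
u,v=proj(s,E,[.53,-.203,.08]).astype(int)
x0,y0=u-60,v-60;print(x0,y0)
cv2.imwrite('pics/z5.png',cv2.resize(s['img'][y0:v+60,x0:u+60],None,fx=5,fy=5,interpolation=cv2.INTER_CUBIC))
for l in ['fastener_grip','panel_press']: print([(np.round(d['xyz'],4),round(d['p'],2)) for d in r.spot_point(s,l)][:4])
```

```text
9.95 [ 0.53   -0.2047  0.1957] [ 0.6481  0.7307 -0.6243  1.7718  0.5601  0.8239  1.1638]
[[-0.9872  0.1592  0.0001  0.53  ]
 [ 0.1592  0.9872  0.0002 -0.2047]
 [-0.      0.0002 -1.      0.1957]
 [ 0.      0.      0.      1.    ]]
193 126
[(array([ 0.5242, -0.1998,  0.0933]), 0.59)]
[(array([ 0.4789, -0.1963,  0.0635]), 0.9)]
```

View pics/z5.png

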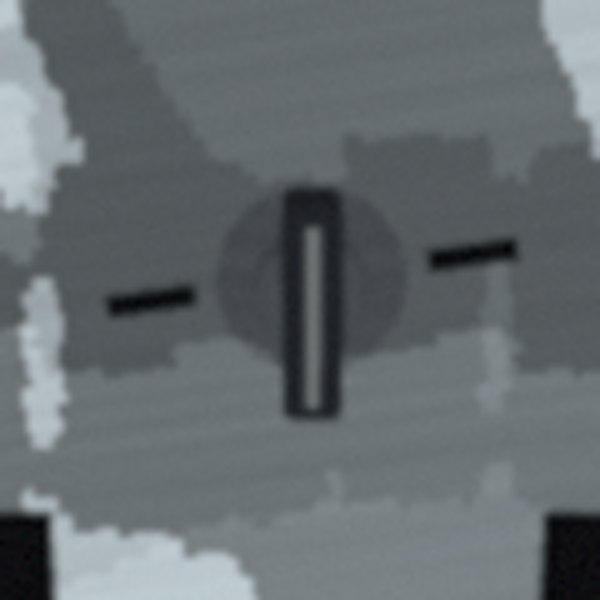

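Run:
```python
from h import *
np.set_printoptions(precision=4,suppress=True)
st=r.get_state()
s=r.snapshot('wrist');E=ext(s,st)
f=lambda p,z: ray(s,E,193+p[0]/5-.4,126+p[1]/5-.4,z)
N=[f(p,.066) for p in [(108,307),(195,295),(430,262),(517,249)]]
S=[f(p,.094) for p in [(314,226),(313,410)]]
print(N,S,np.mean(N,0),np.mean(S,0))
d=N[3]-N[0];a=np.arctan2(d[1],d[0]);e=S[0]-S[1];b=np.arctan2(e[1],e[0]);print(np.degrees([a,b,b-a]), b-a)
print((np.linalg.inv(T(st))@np.r_[np.mean(S,0),1]),(np.linalg.inv(T(st))@np.r_[np.mean(N,0),1]))
```

```text
[array([ 0.5285, -0.2389,  0.066 ]), array([ 0.5288, -0.2231,  0.066 ]), array([ 0.5294, -0.1808,  0.066 ]), array([ 0.5295, -0.1652,  0.066 ])] [array([ 0.5139, -0.1995,  0.094 ]), array([ 0.5442, -0.2045,  0.094 ])] [ 0.529 -0.202  0.066] [ 0.529 -0.202  0.094]
[ 89.1844 170.7431  81.5586] 1.4234667567897579
[0.0015 0.0027 0.1018 1.    ] [0.0015 0.0027 0.1298 1.    ]
```

>>> carry_out(
  commands=[
    [0.001, 0.0025, 0.04, 0, 0, 0],
    [0.001, 0.0025, 0.08, 0, 0, 0],
    [0.001, 0.0025, 0.1, 0, 0, 0],
    [0.001, 0.0025, 0.112, 0, 0, 0],
    [0.001, 0.0025, 0.117, 0, 0, 0],
    [0.001, 0.0025, 0.117, 0, 0, 0],
    [0.001, 0.0025, 0.117, 0, 0, 0],
  ],
)

```text
clock: 10.85
tool_pos: [0.5303, -0.2024, 0.0798]
eef_rot: [0.079, 0.997, -0.0, 0.001]
contact_force: [-0.4, -0.4, 0.6]
opening: 0.55
```

>>> carry_out(
  commands=[
    [0, 0, 0, 0, 0, 0],
    [0, 0, 0, 0, 0, 0],
    [0, 0, 0, 0, 0, 0],
    [0, 0, 0, 0, 0, 0],
    [0, 0, 0, 0, 0, 0],
    [0, 0, 0, 0, 0, 0],
  ],
  fingers=255,
  grip_force=20,
)

```text
clock: 11.45
tool_pos: [0.5299, -0.2022, 0.0792]
eef_rot: [0.078, 0.997, 0.0, 0.001]
contact_force: [-1.4, 1.0, 3.9]
opening: 0.112
```

>>> carry_out(
  commands=[
    [0, 0, 0, 0, 0, 8],
    [0, 0, 0, 0, 0, 16],
    [0, 0, 0, 0, 0, 24],
    [0, 0, 0, 0, 0, 32],
    [0, 0, 0, 0, 0, 40],
    [0, 0, 0, 0, 0, 48],
    [0, 0, 0, 0, 0, 56],
    [0, 0, 0, 0, 0, 64],
    [0, 0, 0, 0, 0, 72],
    [0, 0, 0, 0, 0, 80],
    [0, 0, 0, 0, 0, 82],
    [0, 0, 0, 0, 0, 82],
  ],
)

```text
clock: 12.65
tool_pos: [0.5292, -0.2028, 0.0789]
eef_rot: [0.713, 0.701, -0.0, 0.0]
contact_force: [-1.6, -1.3, 4.4]
opening: 0.111
```

>>> carry_out(
  commands=[
    [0, 0, 0, 0, 0, 0],
    [0, 0, 0, 0, 0, 0],
    [0, 0, 0, 0, 0, 0],
    [0, 0, 0, 0, 0, 0],
  ],
  fingers=150,
)

```text
clock: 13.05
tool_pos: [0.5285, -0.202, 0.0782]
eef_rot: [0.713, 0.701, -0.0, -0.001]
contact_force: [-1.1, -0.0, -0.1]
opening: 0.407
```

>>> carry_out(
  commands=[
    [0, 0, -0.02, 0, 0, 0],
    [0, 0, -0.06, 0, 0, 0],
    [0, 0, -0.1, 0, 0, 0],
    [-0.02, 0, -0.12, 0, 0, 0],
    [-0.03, 0, -0.12, 0, 0, 0],
    [-0.03, 0, -0.12, 0, 0, 0],
    [-0.03, 0, -0.12, 0, 0, 0],
  ],
)

```text
clock: 13.75
tool_pos: [0.5276, -0.2316, 0.1971]
eef_rot: [0.713, 0.701, -0.001, -0.002]
contact_force: [-0.5, 0.7, -1.0]
opening: 0.411
```

Run:
```python
from h import *
np.set_printoptions(precision=4,suppress=True)
st=r.get_state();print(st['clock'],st['tool_pos'],st['q'])
s=r.snapshot('wrist');E=ext(s,st);save(s,'wrist6');print(T(st))
u,v=proj(s,E,[.53,-.203,.08]).astype(int)
x0,y0=u-60,v-60;print(x0,y0)
cv2.imwrite('pics/z6.png',cv2.resize(s['img'][y0:v+60,x0:u+60],None,fx=5,fy=5,interpolation=cv2.INTER_CUBIC))
for l in ['fastener_grip','panel_press']: print([(np.round(d['xyz'],4),round(d['p'],2)) for d in r.spot_point(s,l)][:4])
```

```text
13.75 [ 0.5276 -0.2316  0.1971] [ 0.4497  0.6803 -0.1967  1.756   0.185   0.727   0.1391]
[[ 0.0175  0.9998 -0.0033  0.5276]
 [ 0.9998 -0.0175  0.0017 -0.2316]
 [ 0.0017 -0.0033 -1.      0.1971]
 [ 0.      0.      0.      1.    ]]
195 93
[(array([ 0.5243, -0.1997,  0.0931]), 0.8)]
[(array([ 0.4791, -0.1985,  0.0649]), 0.89)]
```

View pics/z6.png

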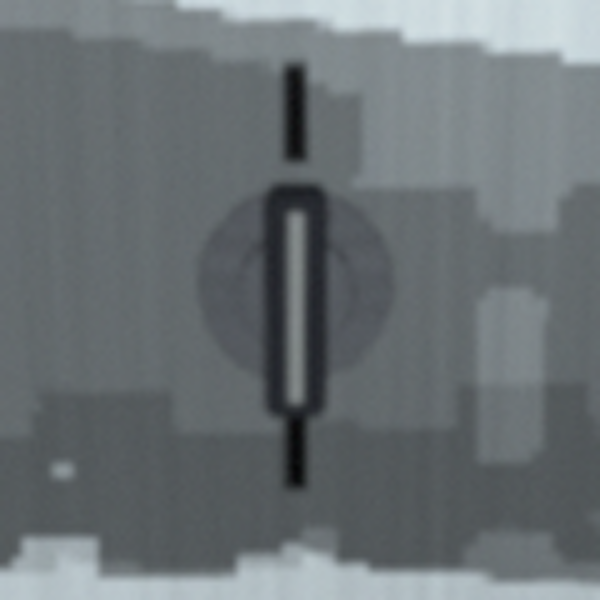

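View pics/wrist6.png

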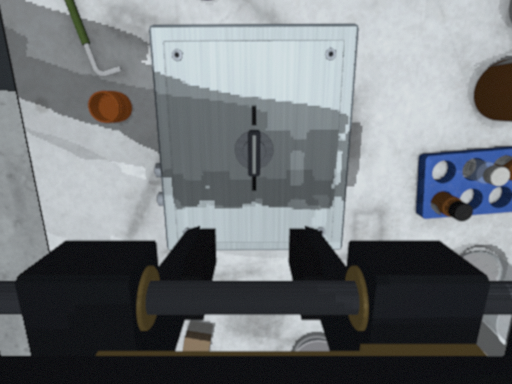

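>>> carry_out(
  commands=[
    [0.01, -0.015, 0, 0, 0, 0],
    [0.02, -0.03, 0, 0, 0, 0],
    [0.028, -0.047, 0.03, 0, 0, 0],
    [0.028, -0.047, 0.07, 0, 0, 0],
    [0.028, -0.047, 0.1, 0, 0, 0],
    [0.028, -0.047, 0.115, 0, 0, 0],
    [0.028, -0.047, 0.12, 0, 0, 0],
    [0.028, -0.047, 0.12, 0, 0, 0],
    [0.028, -0.047, 0.12, 0, 0, 0],
  ],
  fingers=255,
)

```text
clock: 14.8
tool_pos: [0.483, -0.2034, 0.0793]
eef_rot: [0.713, 0.701, 0.0, 0.0]
contact_force: [1.3, 0.1, -0.9]
opening: 0.003
```

>>> carry_out(
  commands=[
    [0, 0, 0.005, 0, 0, 0],
    [0, 0, 0.01, 0, 0, 0],
    [0, 0, 0.014, 0, 0, 0],
    [0, 0, 0.016, 0, 0, 0],
    [0, 0, 0.016, 0, 0, 0],
  ],
)

```text
clock: 15.3
tool_pos: [0.4826, -0.2037, 0.063]
eef_rot: [0.713, 0.701, 0.0, 0.0]
contact_force: [-1.2, 0.2, 5.8]
opening: 0.006
```

>>> carry_out(
  commands=[
    [0, 0, 0.002, 0, 0, 0],
    [0, 0, 0.004, 0, 0, 0],
    [0, 0, 0.005, 0, 0, 0],
    [0, 0, 0.005, 0, 0, 0],
  ],
)

```text
clock: 15.7
tool_pos: [0.4827, -0.2037, 0.0603]
eef_rot: [0.713, 0.701, 0.0, 0.001]
contact_force: [-4.7, 2.5, 28.2]
opening: 0.003
```

>>> carry_out(
  commands=[
    [0, 0, 0, 0, 0, 0],
    [0, 0, 0, 0, 0, 0],
    [0, 0, 0, 0, 0, 0],
    [0, 0, 0, 0, 0, 0],
    [0, 0, 0, 0, 0, 0],
  ],
)

```text
clock: 16.2
tool_pos: [0.4827, -0.2037, 0.0603]
eef_rot: [0.713, 0.701, 0.0, 0.001]
contact_force: [-4.4, 2.0, 27.7]
opening: 0.004
```

Run:
```python
from h import *
st=r.get_state();print(st['clock'],st['tool_pos'],st['contact_force'])
s=r.snapshot('scene');save(s,'scene7')
print([(np.round(d['xyz'],4),round(d['p'],2)) for d in r.spot_point(s,'lens_tube')])
im=s['img'];cv2.imwrite('pics/z7.png',cv2.resize(im[130:330,110:376],None,fx=3,fy=3,interpolation=cv2.INTER_CUBIC))
w=r.snapshot('wrist');save(w,'wrist7')
```

```text
16.2 [ 0.48270372 -0.20372733  0.0603308 ] [-4.36212217  1.96609294 27.65659472]
[(array([0.4676, 0.1783, 0.0033]), 0.72), (array([ 0.3917, -0.1556,  0.0016]), 0.71), (array([ 0.5624, -0.046 ,  0.0022]), 0.58), (array([ 0.4856, -0.0475,  0.0006]), 0.47), (array([ 0.5287, -0.202 , -0.0018]), 0.18)]
```

View pics/z7.png

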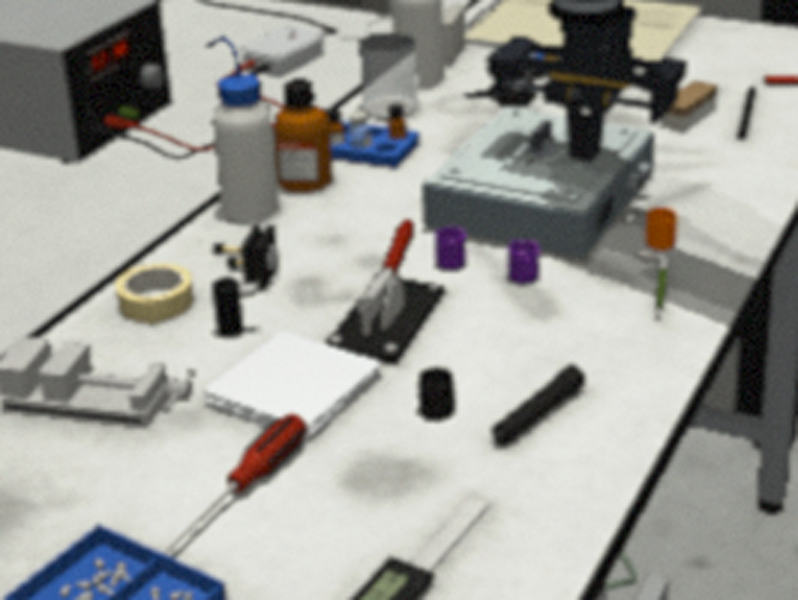

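View pics/wrist7.png

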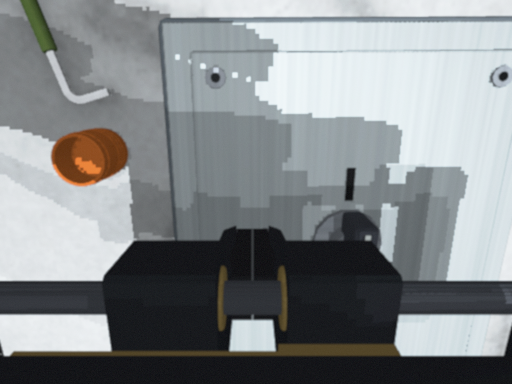

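Run:
```python
from h import *
r.finish_job()
st=r.get_state();print(st['clock'],st['tool_pos'],st['contact_force'])
```

```text
the job is handed in; nothing more can be done
the job is handed in; nothing more can be done
```

The job is handed in at about 16 s on the clock, with the shut fingers still holding the panel down. No verdict was reported.

- **Lens tube:** I lifted it off the panel and stood it in the empty bench area, at about (0.469, 0.180). The last scene picture shows it upright there, and the network found it at (0.468, 0.178).
- **Fastener:** I turned it about 82°. In the close-up before pressing, its slot lay in line with both notches. While pressing, the gripper hid most of the bar, so I did not measure the angle again.
- **Panel:** I pressed at the press point with about 28 N. The TCP stopped at z = 0.0603 m, against a panel top of 0.060 m when fully down. The force had been 5.8 N at 0.063 m, and the gasket gives only 10 N at full travel, so I take this as the hard stop. The panel's travel was not read directly.
- **Other things on the bench:** I did not touch any knowingly. The last scene picture shows nothing out of place, but I did not measure their positions.
- **Disagreeing measurement:** My first estimate of the fastener's centre was about 6 mm off in y, because I read pixels by eye. Two close-up measurements and the networks agreed on y to within about 3 mm, and I used the close-up value.

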